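# Put the marker pen away in the drawer

## Task

Put the marker pen that lies on the bench into the open drawer of the low drawer unit, lying flat on the drawer floor, then slide the drawer fully shut and let go. The thin steel tweezers lying nearby are not wanted.

Things in the scene. Friction and masses are not known exactly. Their poses are not given: they have to be found in the camera images.
- marker_mid (a point): Centre of the marker pen: a round white pen with dark blue cap, 135 mm long, 16 mm thick, about 20 g, lying on the bench in front of the tray warmer, left of the drawer unit. Site y runs along the pen (it may have rolled about y). Steel tweezers (129 x 16 x 10 mm) and a timer (72 x 66 x 21) lie in the same strip, in any order. The warmer's front bar behind is 82 mm high, near face at x = 0.508.
- drawer_spot (a point): Point on the drawer floor, mid-width, 22 mm above the bench; moves with the drawer. x: closing direction, y: across, z up; unit yaw up to 0.2 rad. Inside: 94 mm to each side, 58 mm to the inner front wall, 97 mm to the back; walls 34 mm, front panel 44 mm above the floor. The unit (78 mm high, fixed) covers all beyond 115 to 125 mm behind the front wall. The pen fits across (along y).
- unit_drawer0_handle (a point): Centre of the drawer's bar handle: a level steel bar 10 mm thick, 126 mm long, across the drawer (along point y), 43 mm above the bench, 35 mm in front of the drawer's front panel. Axes as those of drawer_spot. Pushing on its middle along point x closes the drawer. A tape roll lies towards the back of the unit's top.
- unit_drawer0 (a joint): How far the drawer is open, in m: 0 is shut (a hard stop), about 0.118 to 0.13 at the start. It slides with about 1 N of friction and stays where it is left; it moves straight along point x of drawer_spot.

How it is judged:
By the outcome, as a careful person would: the job done as asked, in the order asked, and still so for the second after the job is handed in, with the robot touching nothing.
It also fails if it takes over 53 s, if anything falls off the work surface, if the arm or the gripper's body presses on something with over 40 N, if the wrist force passes 120 N, or if a joint passes its speed limit or range.

## Robot

A 6-joint arm with a two-finger parallel gripper is mounted at the origin on a cart in front of the work surface, level with it; the furniture and walls round the work are solid. World frame = base frame: x ahead of the robot, y to its left, z up, the work surface at z = 0. Lengths are in m, angles in rad, forces in N, time in s.
With the tool pointing down it reaches from about 0.375 to 0.9 m from the base axis. Payload 3.1 kg.
Tool frame: the origin (TCP) lies on the centre line of the jaws, within the pads' length; the fingertips stand 8 mm ahead of it and the grasp point (between the pads) lies 11 mm behind it; z points along the fingers, y is the line along which they close (so a half turn about z gives the same grasp; the last joint's range is limited). The gripper opens to 85 mm and grips with 20 to 120 N. Pads are 22 mm wide; open, the fingers measure 114 mm over their backs; the gripper's body (76 mm by 85 mm) begins 54 mm behind the grasp point. The pads swing forward as they close: fully open they stand 13 mm farther back than shut.
Start: joints at [-0.178, 0.527, 1.433, -0, 1.181, -0.178], TCP at [0.625, 0, 0.239] pointing down, gripper open.
Joint ranges: [-3.08, 3.08], [-0.75, 2.2], [0.22, 2.44], [-1.43, 4.57], [0, 2.65], [-2.85, 2.85]. Speed limits (rad/s): [2.79, 2.79, 3.14, 3.14, 3.14, 3.14].

## Interface

Orientations are given as a unit quaternion [x, y, z, w].
In Python, from station import * gives the robot as it stands.
- The arm moves only by the tool play_rows, never from a script. Its argument "rows" is a list of rows, each a list of 3 entries, a list of its own where there are three numbers: the turn, a rotation vector about the tool's x, y, z in degrees, then the shift along the tool's x, y, z in mm, then the closure, from 0 (fully open) to 1 (shut). In form: [[[ax, ay, az], [dx, dy, dz], jaw], ...]. A call has 1 to 12 rows; each row shifts and turns the commanded pose from where the row before left it, along the tool's axes as they then stand; what a row does not reach is not made up. A row lasts 1/12 s, in which the tool goes at most 41.7 mm and 7.16 degrees, less where a joint would pass 70% of its speed; a pose out of reach is approached as far as the arm can. A call with a gripper value outside its range is refused whole. The fingers move at their own pace and stop on an object; "grip_force" is the grip in N (left out, the last holds). Time passes only in rows, so rows that do not move let the fingers close. It gives the time, the measured TCP pose, the force, the opening and the grip force at its end, in the units of the state.
- sense(): the state, without advancing time (a new reading comes with each control period).
- snapshot(name): name is "scene" or "side" or "wrist"; returns (picture, depth): 400x640x3 uint8, red, green, blue; 400x640 float32, m along the optical axis (not along the pixel's ray), 0 where there is no reading.
- get_calibration(name): a dict with "vfov" (degrees; the focal length in pixels is half the picture's height over the tangent of half this angle, whatever the lens; pixels are square), "cx", "cy" (the principal point, pixels), "k1" (the pictures are not rectified: a ray, as slopes to the right and down, at radius r is drawn at 1 + k1 r^2 times it, then the intrinsics apply), "xyz" and "attitude" of the camera in the world. Camera axes: x right, y down, z forward; pixel columns grow to the right and rows downward; lengths in m; the calibration is good to about 2 mm. A picture is of the moment at which its call begins: read the wrist's pose just before it. get_calibration takes no time and is no camera call; for the wrist camera it gives the pose at the moment of the call.
- sign_off(): hands the job in; it is judged then, once.
The state is a dict: "t": time; "q": joint angles; "qd": joint speeds; "tau": joint torques, N m; "tcp_pos": TCP position; "tool_rot": TCP orientation; "force": force on the tool from outside, world axes, zero at the start; "ft_torque": the same for the moment, N m; "finger_gap": opening from 0.0 (shut) to 1.0 (fully open); "gripper_force": force on a finger pad.
Only numpy, scipy, OpenCV 4.12 (cv2) and the standard library are available. Lean on these libraries where they do the work, as an engineer would, in place of code of your own. Each camera call takes 0.05 s, during which the arm holds its last target. There are 200 camera calls.

## Working session

There is one attempt and no reset: what is moved stays moved. The work goes in short steps, Python scripts to look and compute and a tool call to move; the robot and the scene stay as the last step left them, time stands still between calls to the robot, and variables do not carry over. Pictures are saved under pics/ and viewed, at most 10 in all, crops included, and the job is handed in when it is done.

Besides the shell and the picture viewer there is one more tool, called by a JSON object that holds its "name" and its "arguments". play_rows: Moves the arm, as the interface text tells. Its arguments: {"type":"object","properties":{"rows":{"type":"array","items":{"type":"array"}},"grip_force":{"type":"number"}},"required":["rows"]}

```bash
mkdir -p pics; cat > h.py <<'E'
from station import *
import numpy as np, cv2
from scipy.spatial.transform import Rotation as R
def snap(name,fn=None):
    c=get_calibration(name); p,d=snapshot(name)
    if fn: cv2.imwrite('pics/'+fn,p[:,:,::-1])
    return c,p,d
def rot(c):
    a=np.array(c['attitude'],float)
    return R.from_quat(a).as_matrix() if a.size==4 else a.reshape(3,3)
def K(c):
    f=200/np.tan(np.radians(c['vfov'])/2); return np.array([[f,0,c['cx']],[0,f,c['cy']],[0,0,1]])
def slopes(c,uv):
    uv=np.array(uv,float).reshape(-1,1,2)
    return cv2.undistortPoints(uv,K(c),np.array([c['k1'],0,0,0.])).reshape(-1,2)
def plane(c,uv,z):
    s=slopes(c,uv); d=np.c_[s,np.ones(len(s))]@rot(c).T; o=np.array(c['xyz'])
    return o+d*((z-o[2])/d[:,2])[:,None]
def pts(c,d,uv):
    uv=np.array(uv,int).reshape(-1,2); s=slopes(c,uv); z=d[uv[:,1],uv[:,0]]
    return np.array(c['xyz'])+(np.c_[s,np.ones(len(s))]*z[:,None])@rot(c).T
E
python3 - <<'E'
from h import *
for n in ['scene','wrist']:
    c,p,d=snap(n,n+'0.png'); print(n,c)
E
```

```text
scene {'vfov': 42.62989796899433, 'cx': 317.590219607125, 'cy': 199.10567000581906, 'k1': -0.1179792482276668, 'xyz': array([ 0.03427089, -0.9241702 ,  1.05051997]), 'attitude': array([ 0.8855089 , -0.23582676,  0.0943037 , -0.38905852])}
wrist {'vfov': 70.98669702826105, 'cx': 319.6969880950049, 'cy': 199.42682696985946, 'k1': -0.01549131592922167, 'xyz': array([0.62503348, 0.06615786, 0.37280607]), 'attitude': array([ 9.91096572e-01,  3.37442877e-04, -1.33189565e-03,  1.33137885e-01])}
```

View pics/scene0.png

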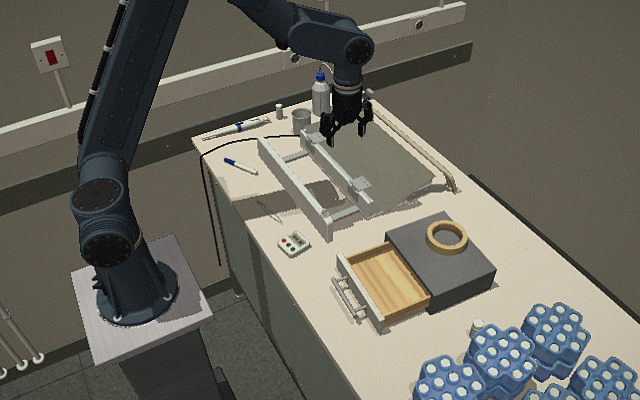

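View pics/wrist0.png

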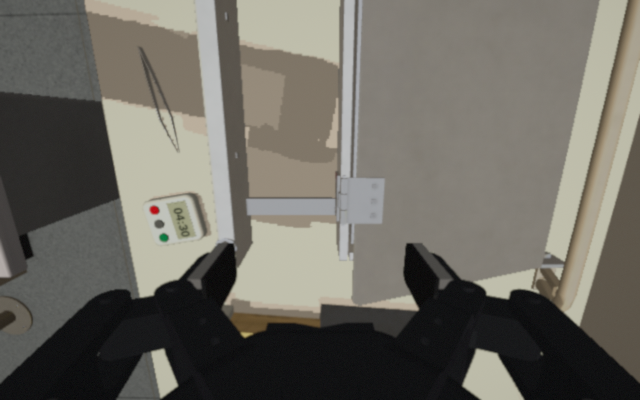

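```bash
python3 - <<'E'
from h import *
s=sense(); print(s['tcp_pos'],R.from_quat(s['tool_rot']).as_matrix().round(3).tolist())
c,p,d=snap('scene')
hsv=cv2.cvtColor(p,cv2.COLOR_RGB2HSV)
roi=np.zeros((400,640),bool); roi[148:185,212:268]=1
P=pts(c,d,np.argwhere(roi)[:,::-1]).reshape(37,56,3)
z=P[:,:,2]
m=(z>0.005)&(z<0.03)&(P[:,:,0]<0.5)
q=P[m]; print(len(q), q.min(0),q.max(0))
xy=q[:,:2]; mu=xy.mean(0); w,v=np.linalg.eigh(np.cov((xy-mu).T)); t=(xy-mu)@v[:,1]
print('pen',mu+v[:,1]*(t.min()+t.max())/2,v[:,1],np.ptp(t),np.sqrt(w))
cv2.imwrite('pics/s1.png',cv2.resize(p[140:340,210:510,::-1],(800,533),interpolation=cv2.INTER_CUBIC))
E
```

```text
[6.24360907e-01 1.38542939e-04 2.38417401e-01] [[0.0, 1.0, -0.002], [1.0, -0.0, 0.0], [0.0, -0.002, -1.0]]
197 [0.34833332 0.21530041 0.00500121] [0.49622761 0.46741726 0.02053483]
pen [0.42676403 0.3409496 ] [-0.321902    0.94677299] 0.26501811762452465 [0.01834988 0.05506505]
```

View pics/s1.png

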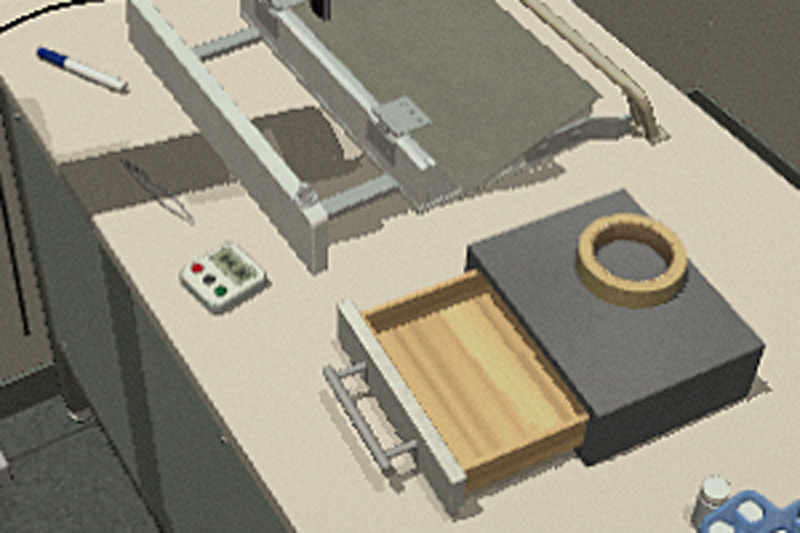

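```bash
python3 - <<'E'
from h import *
c=get_calibration('scene')
f=lambda a:np.array(a)*0.375+[210,140]
print('pen',plane(c,f([[39,52],[128,87]]),.008))
print('handle',plane(c,f([[327,370],[387,467]]),.043))
print('panel out top',plane(c,f([[343,302],[463,482]]),.066))
print('unit front top',plane(c,f([[469,243],[590,416]]),.078))
print('side wall inner top',plane(c,f([[370,315],[475,272]]),.056))
print('tweez,timer',plane(c,f([[125,160],[190,220],[225,275]]),.01))
E
```

```text
pen [[0.4020107  0.387552   0.008     ]
 [0.46928276 0.2691008  0.008     ]]
handle [[ 0.44333521 -0.2407473   0.043     ]
 [ 0.43387093 -0.35995836  0.043     ]]
panel out top [[ 0.48886716 -0.19350662  0.066     ]
 [ 0.47217441 -0.41834796  0.066     ]]
unit front top [[ 0.62942507 -0.19939136  0.078     ]
 [ 0.60116545 -0.42493166  0.078     ]]
side wall inner top [[ 0.50721344 -0.21312488  0.056     ]
 [ 0.62542084 -0.21830739  0.056     ]]
tweez,timer [[ 0.41223346  0.15157553  0.01      ]
 [ 0.433317    0.02982226  0.01      ]
 [ 0.4290253  -0.05949982  0.01      ]]
```

{"name": "play_rows", "arguments": {"rows": [[[0,0,0],[33,-19,7],0],[[0,0,0],[33,-19,7],0],[[0,0,0],[33,-19,7],0],[[0,0,0],[33,-19,7],0],[[0,0,0],[33,-19,7],0],[[0,0,0],[33,-19,7],0],[[0,0,0],[33,-19,7],0],[[0,0,0],[33,-19,7],0],[[0,0,0],[32,-18,7],0],[[0,0,0],[31,-18,7],0]]}}

```text
t: 0.98
tcp_pos: [0.4357, 0.3285, 0.1689]
tool_rot: [0.707, 0.707, -0.0, -0.0]
force: [0.6, 0.7, -0.2]
finger_gap: 1.004
gripper_force: 0.0
```

{"name": "play_rows", "arguments": {"rows": [[[0,0,-6],[0,0,0],0],[[0,0,-6],[0,0,0],0],[[0,0,-6],[0,0,0],0],[[0,0,-6],[0,0,0],0],[[0,0,-6],[0,0,0],0],[[0,0,0],[0,0,0],0],[[0,0,0],[0,0,0],0]]}}

```text
t: 1.57
tcp_pos: [0.4368, 0.327, 0.1691]
tool_rot: [0.501, 0.865, -0.0, -0.0]
force: [-0.2, -0.8, -0.1]
finger_gap: 0.998
gripper_force: 0.0
```

```bash
python3 - <<'E'
from h import *
s=sense(); print(s['t'],s['tcp_pos'],R.from_quat(s['tool_rot']).as_matrix().round(3).tolist())
c,p,d=snap('wrist','w1.png')
E
```

```text
1.5667 [0.43682906 0.32700057 0.16913613] [[-0.498, 0.867, -0.0], [0.867, 0.498, -0.0], [0.0, -0.0, -1.0]]
```

View pics/w1.png

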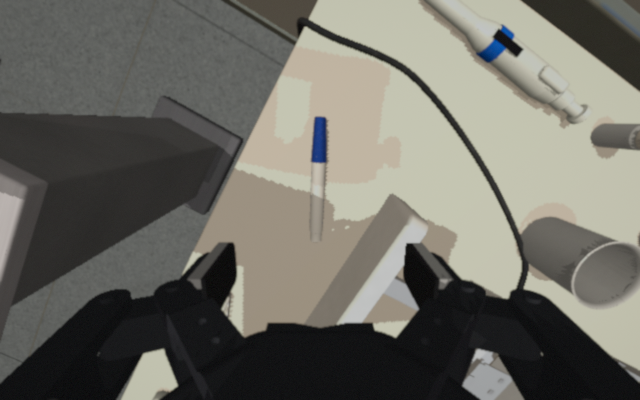

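```bash
python3 - <<'E'
from h import *
s=sense(); M=R.from_quat(s['tool_rot']).as_matrix()
c=get_calibration('wrist')
q=plane(c,[[320.5,117],[316.5,241]],.008); print(q,np.linalg.norm(q[0]-q[1]))
print('tool delta mm',((q.mean(0)-s['tcp_pos'])@M)*1000, 'dir in tool',(q[0]-q[1])@M)
E
```

```text
[[0.40175692 0.38934987 0.008     ]
 [0.46545478 0.26950658 0.008     ]] 0.13571968246325736
tool delta mm [  3.75763518  -1.56899519 161.18710505] dir in tool [1.35647955e-01 4.41186423e-03 5.34667245e-06]
```

{"name": "play_rows", "arguments": {"rows": [[[0,0,0],[4,-2,30],0.5],[[0,0,0],[0,0,35],0.5],[[0,0,0],[0,0,35],0.5],[[0,0,0],[0,0,25],0.5],[[0,0,0],[0,0,15],0.5],[[0,0,0],[0,0,10],0.5],[[0,0,0],[0,0,6],0.5],[[0,0,0],[0,0,0],0.5],[[0,0,0],[0,0,0],0.5]]}}

```text
t: 2.37
tcp_pos: [0.4338, 0.3297, 0.0138]
tool_rot: [0.5, 0.866, 0.0, 0.0]
force: [-0.0, 0.4, 0.2]
finger_gap: 0.501
gripper_force: 0.0
```

{"name": "play_rows", "arguments": {"rows": [[[0,0,0],[0,0,0],0.7],[[0,0,0],[0,0,0],0.8],[[0,0,0],[0,0,0],1],[[0,0,0],[0,0,0],1],[[0,0,0],[0,0,0],1],[[0,0,0],[0,0,0],1],[[0,0,0],[0,0,0],1]], "grip_force": 30}}

```text
t: 2.95
tcp_pos: [0.4339, 0.3299, 0.0145]
tool_rot: [0.5, 0.866, 0.001, 0.001]
force: [-0.5, 0.0, 6.0]
finger_gap: 0.167
gripper_force: 29.4
```

{"name": "play_rows", "arguments": {"rows": [[[0,0,0],[0,0,-10],1],[[0,0,0],[0,0,-30],1],[[0,0,0],[0,0,-40],1],[[0,0,0],[0,0,-40],1],[[0,0,0],[0,0,-40],1],[[0,0,6],[0,0,0],1],[[0,0,6],[0,0,0],1],[[0,0,6],[0,0,0],1],[[0,0,6],[0,0,0],1],[[0,0,6],[0,0,0],1],[[0,0,5],[0,0,0],1]]}}

```text
t: 3.87
tcp_pos: [0.4329, 0.3294, 0.174]
tool_rot: [0.739, 0.674, 0.0, 0.0]
force: [0.5, -0.2, -1.2]
finger_gap: 0.163
gripper_force: 29.2
```

```bash
python3 - <<'E'
from h import *
s=sense(); M=R.from_quat(s['tool_rot']).as_matrix(); print(s['tcp_pos'],s['finger_gap'],M.round(3).tolist())
print((np.array([.54,-.20,.19])-s['tcp_pos'])@M*1000)
E
```

```text
[0.43291655 0.32935023 0.17401848] 0.16263394082192525 [[0.092, 0.996, 0.0], [0.996, -0.092, 0.0], [0.0, 0.0, -1.0]]
[-517.26448378  155.29272506  -15.98620929]
```

{"name": "play_rows", "arguments": {"rows": [[[0,0,0],[-39,0,-3],1],[[0,0,0],[-39,0,-3],1],[[0,0,0],[-39,0,-3],1],[[0,0,0],[-39,0,-3],1],[[0,0,0],[-39,0,-3],1],[[0,0,0],[-39,0,-3],1],[[0,0,0],[-39,0,-3],1],[[0,0,0],[-39,0,0],1],[[0,0,0],[-39,0,0],1],[[0,0,0],[-37,18,0],1],[[0,0,0],[-37,18,0],1],[[0,0,0],[-37,18,0],1]]}}

```text
t: 4.87
tcp_pos: [0.4465, -0.1374, 0.1951]
tool_rot: [0.738, 0.675, 0.0, 0.0]
force: [1.1, 0.8, 0.0]
finger_gap: 0.16
gripper_force: 29.2
```

{"name": "play_rows", "arguments": {"rows": [[[0,0,0],[-37,18,0],1],[[0,0,0],[-37,18,0],1],[[0,0,0],[-37,18,0],1],[[0,0,0],[-37,18,0],1],[[0,0,0],[-37,18,0],1],[[0,0,0],[-37,18,0],1],[[0,0,0],[-13,10,0],1],[[0,0,0],[0,0,0],1],[[0,0,0],[0,0,0],1]]}}

```text
t: 5.62
tcp_pos: [0.5433, -0.3801, 0.1941]
tool_rot: [0.738, 0.675, 0.0, -0.001]
force: [0.0, 0.5, -0.4]
finger_gap: 0.168
gripper_force: 29.2
```

```bash
python3 - <<'E'
from h import *
s=sense(); print(s['t'],s['tcp_pos'],s['finger_gap'],R.from_quat(s['tool_rot']).as_matrix().round(3).tolist())
c,p,d=snap('wrist','w2.png')
E
```

```text
5.6167 [ 0.54331712 -0.38007191  0.19412076] 0.16800363625992756 [[0.088, 0.996, -0.001], [0.996, -0.088, 0.001], [0.001, -0.001, -1.0]]
```

View pics/w2.png

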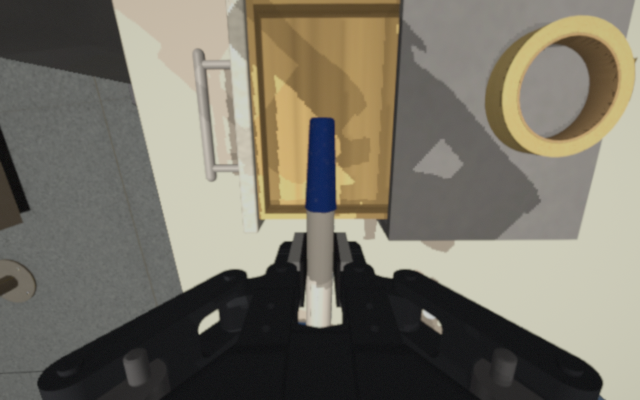

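```bash
python3 - <<'E'
from h import *
s=sense(); M=R.from_quat(s['tool_rot']).as_matrix(); c=get_calibration('wrist')
T=lambda q:((q-s['tcp_pos'])@M*1000).round(1)
def show(n,uv,z):
    q=plane(c,uv,z); e=q[0]-q[1]; print(n,q.round(4).tolist(),'yaw',np.arctan2(-e[0],e[1]).round(3)); return q
h=show('handle',[[199,52],[211,178]],.045)
w=show('inner front wall top',[[257,15],[268,212]],.056)
f=show('unit front top',[[400,5],[388,238]],.078)
o=show('panel outer top',[[230,5],[244,232]],.066)
print('tool frame: handle',T(h),'\nwall',T(w),'\nunit',T(f),'\nsidewalls',T(plane(c,[[330,17],[330,206]],.056)),'\npanel',T(o))
E
```

```text
handle [[0.4432, -0.2398, 0.045], [0.4325, -0.3575, 0.045]] yaw -0.091
inner front wall top [[0.5028, -0.2185, 0.056], [0.4886, -0.3957, 0.056]] yaw -0.08
unit front top [[0.6194, -0.229, 0.078], [0.605, -0.4251, 0.078]] yaw -0.073
panel outer top [[0.4834, -0.2127, 0.066], [0.4639, -0.4115, 0.066]] yaw -0.098
tool frame: handle [[ 129.4 -111.2  149.5]
 [  11.2 -111.6  149.3]] 
wall [[155.8 -53.6 138.4]
 [-21.9 -52.4 138.1]] 
unit [[155.6  63.3 116.2]
 [-41.   66.1 115.9]] 
sidewalls [[154.2   9.2 138.3]
 [-15.5  10.8 138. ]] 
panel [[160.  -73.5 128.5]
 [-39.8 -75.6 128.1]]
```

{"name": "play_rows", "arguments": {"rows": [[[0,0,0],[35,2,0],1],[[0,0,0],[35,2,0],1],[[0,0,0],[0,0,20],1],[[0,0,0],[0,0,35],1],[[0,0,0],[0,0,35],1],[[0,0,0],[0,0,30],1],[[0,0,0],[0,0,20],1],[[0,0,0],[0,0,12],1],[[0,0,0],[0,0,0],1],[[0,0,0],[0,0,0],1]]}}

```text
t: 6.5
tcp_pos: [0.5537, -0.3095, 0.0427]
tool_rot: [0.737, 0.676, -0.0, -0.0]
force: [-0.2, -0.1, -0.6]
finger_gap: 0.169
gripper_force: 29.2
```

Lower the last 6 mm and check contact.

{"name": "play_rows", "arguments": {"rows": [[[0,0,0],[0,0,3],1],[[0,0,0],[0,0,2],1],[[0,0,0],[0,0,1],1],[[0,0,0],[0,0,0],1],[[0,0,0],[0,0,0],1]]}}

```text
t: 6.92
tcp_pos: [0.5541, -0.3107, 0.0369]
tool_rot: [0.737, 0.676, 0.0, 0.0]
force: [-0.2, -0.1, -0.3]
finger_gap: 0.164
gripper_force: 29.2
```

{"name": "play_rows", "arguments": {"rows": [[[0,0,0],[0,0,0],0.8],[[0,0,0],[0,0,0],0.75],[[0,0,0],[0,0,0],0.65],[[0,0,0],[0,0,0],0.55],[[0,0,0],[0,0,0],0.55],[[0,0,0],[0,0,0],0.55],[[0,0,0],[0,0,-10],0.55],[[0,0,0],[0,0,-25],0.55],[[0,0,0],[0,0,-35],0.55],[[0,0,0],[0,0,-40],0.55],[[0,0,0],[0,0,-40],0.55]]}}

```text
t: 7.83
tcp_pos: [0.5534, -0.31, 0.188]
tool_rot: [0.737, 0.676, -0.0, -0.001]
force: [0.0, -1.0, -0.3]
finger_gap: 0.45
gripper_force: 0.0
```

{"name": "play_rows", "arguments": {"rows": [[[0,0,0],[0,-35,0],0.8],[[0,0,0],[0,-35,0],1],[[0,0,0],[0,-35,0],1],[[0,0,0],[0,-35,0],1],[[0,0,0],[0,-10,0],1],[[0,0,0],[0,0,0],1],[[0,0,0],[0,0,0],1]]}}

```text
t: 8.42
tcp_pos: [0.4052, -0.2983, 0.1872]
tool_rot: [0.738, 0.675, 0.0, 0.001]
force: [0.9, -0.6, -0.5]
finger_gap: 0.007
gripper_force: 0.0
```

```bash
python3 - <<'E'
from h import *
s=sense(); M=R.from_quat(s['tool_rot']).as_matrix(); print(s['t'],s['tcp_pos'],s['finger_gap'])
c,p,d=snap('wrist','w3.png'); c,p,d=snap('scene')
cv2.imwrite('pics/s3.png',cv2.resize(p[140:340,210:510,::-1],(800,533),interpolation=cv2.INTER_CUBIC))
print('handle tool', (np.array([.4379,-.2987,.043])-s['tcp_pos'])@M*1000)
E
```

```text
8.4167 [ 0.40520922 -0.2982682   0.18720238] 0.007454799927972401
handle tool [  2.69307887  32.27542101 144.27142606]
```

View pics/w3.png

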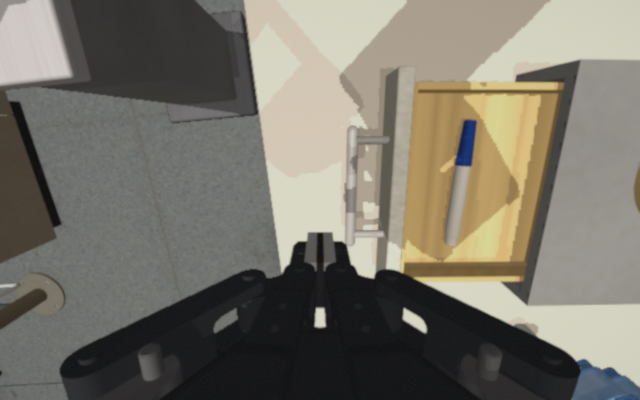

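View pics/s3.png

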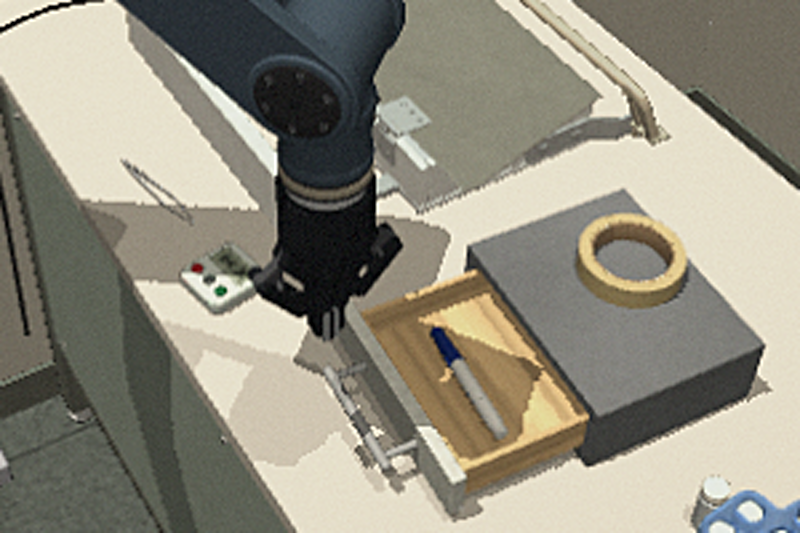

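{"name": "play_rows", "arguments": {"rows": [[[0,0,0],[3,-5,25],1],[[0,0,0],[0,0,40],1],[[0,0,0],[0,0,40],1],[[0,0,0],[0,0,30],1],[[0,0,0],[0,0,17],1],[[0,0,0],[0,0,0],1],[[0,0,0],[0,5,0],1],[[0,0,0],[0,5,0],1],[[0,0,0],[0,5,0],1],[[0,0,0],[0,5,0],1],[[0,0,0],[0,5,0],1]]}}

```text
t: 9.43
tcp_pos: [0.4259, -0.2968, 0.0356]
tool_rot: [0.737, 0.676, -0.0, 0.001]
force: [-0.7, -1.8, 1.5]
finger_gap: 0.0
gripper_force: 0.6
```

{"name": "play_rows", "arguments": {"rows": [[[0,0,0],[0,6,0],1],[[0,0,0],[0,8,0],1],[[0,0,0],[0,8,0],1],[[0,0,0],[0,8,0],1],[[0,0,0],[0,8,0],1],[[0,0,0],[0,8,0],1],[[0,0,0],[0,8,0],1],[[0,0,0],[0,8,0],1],[[0,0,0],[0,8,0],1],[[0,0,0],[0,8,0],1],[[0,0,0],[0,8,0],1],[[0,0,0],[0,4,0],1]]}}

```text
t: 10.43
tcp_pos: [0.5159, -0.3043, 0.0343]
tool_rot: [0.737, 0.676, 0.0, 0.001]
force: [-0.7, -0.2, -0.4]
finger_gap: 0.001
gripper_force: 0.7
```

{"name": "play_rows", "arguments": {"rows": [[[0,0,0],[0,4,0],1],[[0,0,0],[0,4,0],1],[[0,0,0],[0,4,0],1],[[0,0,0],[0,3,0],1],[[0,0,0],[0,3,0],1],[[0,0,0],[0,0,0],1]]}}

```text
t: 10.93
tcp_pos: [0.5332, -0.3059, 0.0344]
tool_rot: [0.737, 0.676, 0.0, 0.001]
force: [-0.1, 0.6, 0.1]
finger_gap: -0.001
gripper_force: 0.0
```

```bash
python3 - <<'E'
from h import *
s=sense(); print(s['t'],s['tcp_pos'],s['force'])
c,p,d=snap('scene')
cv2.imwrite('pics/s4.png',cv2.resize(p[180:340,290:510,::-1],(800,582),interpolation=cv2.INTER_CUBIC))
E
```

```text
10.9333 [ 0.53315703 -0.30588847  0.03438561] [-0.07345681  0.5871784   0.12155419]
```

View pics/s4.png

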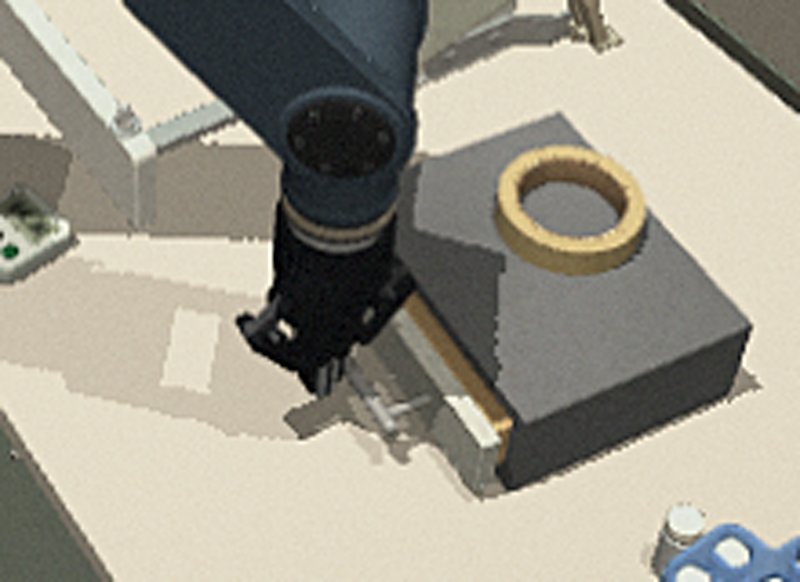

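Working: the scene view shows the drawer nearly shut, with a gap of about 15 mm. I'll push on gently.

{"name": "play_rows", "arguments": {"rows": [[[0,0,0],[0,3,0],1],[[0,0,0],[0,3,0],1],[[0,0,0],[0,2,0],1],[[0,0,0],[0,2,0],1],[[0,0,0],[0,0,0],1]]}}

```text
t: 11.4
tcp_pos: [0.5428, -0.3064, 0.0343]
tool_rot: [0.737, 0.676, 0.0, 0.0]
force: [0.2, 0.2, 0.4]
finger_gap: -0.0
gripper_force: 0.0
```

{"name": "play_rows", "arguments": {"rows": [[[0,0,0],[0,2,0],1],[[0,0,0],[0,1,0],1],[[0,0,0],[0,1,0],1],[[0,0,0],[0,0,0],1]]}}

```text
t: 11.73
tcp_pos: [0.5465, -0.3068, 0.0343]
tool_rot: [0.737, 0.676, 0.0, 0.0]
force: [0.4, 0.5, -0.0]
finger_gap: 0.001
gripper_force: 0.1
```

{"name": "play_rows", "arguments": {"rows": [[[0,0,0],[0,2,0],1],[[0,0,0],[0,1,0],1],[[0,0,0],[0,1,0],1],[[0,0,0],[0,0,0],1]]}}

```text
t: 12.07
tcp_pos: [0.5469, -0.3067, 0.0342]
tool_rot: [0.737, 0.676, -0.002, -0.003]
force: [-7.9, -0.9, 4.1]
finger_gap: 0.002
gripper_force: 4.5
```

{"name": "play_rows", "arguments": {"rows": [[[0,0,0],[0,1,0],1],[[0,0,0],[0,1,0],1],[[0,0,0],[0,1,0],1],[[0,0,0],[0,0,0],1]]}}

```text
t: 12.4
tcp_pos: [0.547, -0.3066, 0.0343]
tool_rot: [0.737, 0.676, -0.003, -0.006]
force: [-16.1, -2.6, 9.0]
finger_gap: -0.003
gripper_force: 7.7
```

Hard stop reached. Back off and check.

{"name": "play_rows", "arguments": {"rows": [[[0,0,0],[0,-4,0],1],[[0,0,0],[0,-6,0],1],[[0,0,0],[0,-20,0],1],[[0,0,0],[0,-20,0],1],[[0,0,0],[0,0,-35],1],[[0,0,0],[0,0,-35],1],[[0,0,0],[0,0,-40],1],[[0,0,0],[0,0,-40],1],[[0,0,0],[40,0,0],1],[[0,0,0],[40,0,0],1],[[0,0,0],[0,0,0],1],[[0,0,0],[0,0,0],1]]}}

```text
t: 13.4
tcp_pos: [0.5107, -0.2212, 0.1849]
tool_rot: [0.736, 0.677, 0.0, 0.0]
force: [-0.1, -1.2, -0.2]
finger_gap: -0.001
gripper_force: 0.0
```

```bash
python3 - <<'E'
from h import *
s=sense(); print(s['t'],s['tcp_pos'],s['force'])
c,p,d=snap('scene')
cv2.imwrite('pics/s5.png',cv2.resize(p[180:340,290:510,::-1],(800,582),interpolation=cv2.INTER_CUBIC))
E
```

```text
13.4 [ 0.51071083 -0.22123864  0.18485207] [-0.08894439 -1.15827456 -0.21154437]
```

View pics/s5.png

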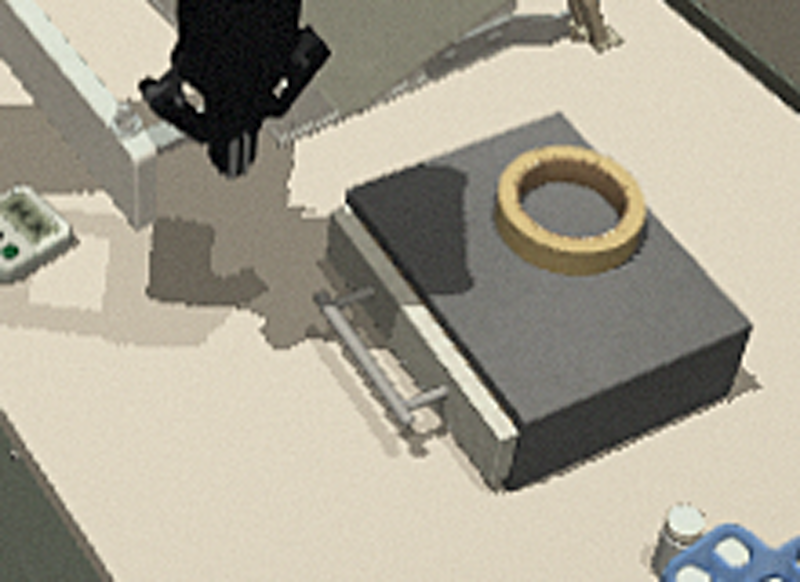

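The picture shows the drawer front flush with the unit and the arm clear of it.

```bash
python3 -c "
from station import *
print(sign_off())"
```

```text
the job is handed in; nothing more can be done
None
```

The marker pen was lying flat in the drawer before I closed it. The drawer is pushed to its hard stop, the arm is clear of it, and the job was handed in at about 13.5 s of the 53 s limit.

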